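# Close the reaction vessel and hold the dispersing shaft in its two guide bushes

### The job

Get the small glass reaction vessel ready for homogenising. Set the loose steel cover, guide bush upward, onto the vessel's rim so that it sits fully down and level - lay it on, do not drop it - and let go of it. Then take the dispersing shaft out of its stand by its black hub, thread it down through the guide bush in the cover and on through the lower guide bush inside the vessel without forcing it, and finish while still holding it there, upright and still, with its end clearly out below the lower bush but hanging clear of the glass floor, so that a colleague can couple the drive. Leave the other things on the bench where they are.

Things in the scene. Friction and masses are not known exactly. Their poses are not given: they have to be found in the camera images.
- reactor: Vessel, fixed: white round base (140 mm across, 14 mm high) with a clear glass beaker, inside radius 38 mm, flange radius 50 mm, rim top at z 90 mm, inner floor at z 20 mm. Inside, on a white three-armed spider, the lower guide bush: bore 12.5 mm, outside 20 mm, z 48 to 61.5 mm, on the vessel's axis. Origin: centre of the base's underside on the bench, z up.
- reactor_rim (a point): Centre of the vessel's open mouth, at the height of the rim's top face (90 mm above the bench).
- lower_bush (a point): Centre of the upper mouth of the lower guide bush inside the vessel (61.5 mm above the bench); the bore goes 13.5 mm down from here.
- vessel_floor (a point): Centre of the glass floor inside the vessel (20 mm above the bench).
- cover: Loose steel cover, 0.22 kg, lying on the bench spigot down. Origin: centre of its underside, z up. z 0-8 mm: white tapered spigot, radius 32.5 to 35 mm, drops into the vessel's mouth with 2-3 mm play; 8-14 mm: steel disc, radius 50 mm, rests on the rim; 14-38 mm: white guide bush in the middle, outside 24 mm (grip here), bore 12.5 mm right through.
- cover_seat (a point): Centre of the underside of the cover's steel disc (8 mm above the cover's origin); coincides with reactor_rim when the cover is seated.
- upper_bush (a point): Centre of the top mouth of the guide bush in the cover (38 mm above the cover's origin, 120 mm above the bench when seated).
- shaft: Loose dispersing shaft, 0.1 kg, 156 mm long, upright in its stand: straight 8 mm steel rod, slotted and slightly tapered at the end; at the top a black hub with two yellow rings, 18 mm across, 116 to 146 mm above the end, then a 10 mm thick pin to 156 mm. Origin: centre of the lower end; z along the shaft to the hub.
- shaft_tip (a point): Lower end of the shaft (same point as the origin of the shaft).
- shaft_hub (a point): Middle of the black hub, on the shaft's axis, 131 mm above the lower end: the place to grip.
- shaft_stand: Aluminium stand, fixed: block 66 x 66 mm, 50 mm high, with two upright 9 mm bores 40 mm deep, 16 mm either side of its middle along its y. The shaft stands in the bore at y = -16 mm, its end 10 mm above the bench; the other is empty. Origin: centre of its underside; z up.
- bottle_r0: Bystander: brown reagent bottle with blue cap, 34 mm across, 71 mm high. Origin: centre of its underside.
- bottle_r1: Bystander: white reagent bottle, 34 mm across, 59 mm high. Origin: centre of its underside.
- bottle_r2: Bystander: brown reagent bottle with black cap, 34 mm across, 63 mm high. Origin: centre of its underside.
- tape_roll: Bystander: roll of tape lying flat, 61 mm across, 19 mm high. Origin: centre of its underside.
- spanner: Bystander: small open-ended spanner lying flat near the bench's front edge, 131 mm long, 8 mm high.
- usb_stick: Bystander: black data stick lying flat, 50 mm long, 8 mm high.
- pencil_orange: Bystander: orange mechanical pencil lying near the bench's front edge, about 130 mm long, 8 mm thick.
There are look-alikes about, which are no part of the job. Several things have the shape of the cover; the one meant has the colours described above.

How it is judged (in metres and radians):
On the way, in this order (a step that is already met when the one before it is completed fails the run):
1. the cover sits fully down and level on the vessel's rim, let go of (horizontal distance between cover_seat and reactor_rim below 0.004 m and z of cover_seat in the frame of reactor_rim between -0.002 and 0.002 m and angle between cover's own z axis and vertical below 0.03 rad and contact force between the fingers and cover below 0.1 N), for 0.3 s.
2. the shaft's end is inside the cover's guide bush or below it, still above the lower bush (z of shaft_tip in the frame of upper_bush below -0.005 m and horizontal distance between shaft_tip and upper_bush below 0.008 m and z of shaft_tip in the frame of lower_bush above 0 m), for 0.05 s.
At the end, for the whole second after the job is handed in: Cover seated on the rim (2 mm in height, 4 mm off axis, 0.03 rad), fingers off it; shaft through both bushes, within 0.08 rad of the vessel's axis, end at least 3 mm below the lower bush and 3 mm above the glass floor, still, gripped with over 1 N (all of step 1 and z of shaft_tip in the frame of vessel_floor above 0.003 m and z of shaft_tip in the frame of lower_bush below -0.0165 m and horizontal distance between shaft_tip and lower_bush below 0.006 m and angle between the z axis of shaft and the z axis of reactor, either way round below 0.08 rad and contact force between the fingers and shaft above 1 N and linear speed of shaft below 0.02 m/s); the arm keeps its last pose, push and grip.
It fails at once if the cover is dropped: it falls faster than 0.45 m/s out of the fingers (contact force between the fingers and cover below 0.01 N and linear speed of cover above 0.45 m/s).
It fails at once if the shaft is forced against the vessel or its lower bush with more than 40 N (contact force between shaft and reactor above 40 N).
It fails at once if the shaft is forced against the cover with more than 40 N (contact force between shaft and cover above 40 N).
It fails at once if another thing on the bench is moved by more than 30 mm (distance of any of bottle_r0, bottle_r1, bottle_r2, tape_roll, spanner, usb_stick, pencil_orange from where it was at the start of the episode above 0.03 m).
It also fails if it takes over 59 s, if anything falls off the work surface, if the arm or the gripper's body presses on something with over 40 N, if the wrist force passes 120 N, or if a joint passes its speed limit or range.

### The arm

A 6-joint arm with a two-finger parallel gripper is mounted at the origin on a cart in front of the work surface, level with it; the furniture and walls round the work are solid. World frame = base frame: x ahead of the robot, y to its left, z up, the work surface at z = 0. Lengths are in mm, angles in rad, forces in N, time in s.
With the tool pointing down it reaches from about 400 to 925 mm from the base axis. Payload 12.5 kg.
Tool frame: the origin (TCP) lies on the front face of the gripper's body, between the roots of the fingers; the fingertips stand 78 mm ahead of it and the grasp point (between the pads) lies 59 mm ahead of it (env.nose_length is the distance from the TCP to the fingertips, in mm); z points along the fingers, y is the line along which they close (so a half turn about z gives the same grasp; the last joint's range is limited). The gripper opens to 95 mm and grips with 3 to 60 N. Pads are 20 mm wide; open, the fingers measure 119 mm over their backs; the gripper's body (75 mm by 180 mm) begins 59 mm behind the grasp point.
Start: joints at [1.014, 0.491, 1.559, -0, 1.092, -0.106], TCP at [272.287, 562.581, 292.261] pointing down, gripper open.
Joint ranges: [-3.1, 3.1], [-0.84, 2.19], [0.05, 2.79], [-1.13, 4.28], [0.06, 2.93], [-2.69, 2.69]. Speed limits (rad/s): [2.22, 2.22, 2.79, 3.14, 3.14, 3.14].

### API

Orientations are given as [roll, pitch, yaw] about the fixed x, y, z axes, in that order (R = Rz(yaw) Ry(pitch) Rx(roll)).
In Python, from cell import env gives the robot as it stands.
- The arm moves only by the tool jog_arm, never from a script. Its argument "motion" is a list of rows, each a list of 7 numbers: the turn, a rotation vector about the tool's x, y, z in degrees, then the shift along the tool's x, y, z in mm, then the finger opening in mm, from 0 to 95.1. In form: [[wx, wy, wz, x, y, z, hand], ...]. A call has 1 to 10 rows; each row shifts and turns the commanded pose from where the row before left it, along the tool's axes as they then stand; what a row does not reach is not made up. A row lasts 1/8 s, in which the tool goes at most 62.5 mm and 10.7 degrees, less where a joint would pass 70% of its speed; a pose out of reach is approached as far as the arm can. A call is refused whole if a number of a shift passes 62.5 or a number of a turn 10.7, either way. A call with a gripper value outside its range is refused whole. The fingers move at their own pace and stop on an object; the grip force is fixed at half the most. Time passes only in rows, so rows that do not move let the fingers close. It gives the time, the measured TCP pose, the force, the opening and the grip force at its end, in the units of the state.
- env.state(): the state, without advancing time (a new reading comes with each control period).
- env.read_camera(name): name is "scene" or "top" or "wrist"; returns a dict with "color" (480x640x3 uint8, red, green, blue), "z_map" (480x640 float32, mm along the optical axis (not along the pixel's ray), 0 where there is no reading), "camera_matrix" (3x3 intrinsics, pixels), "world_to_cam" (4x4, takes a point from world to camera coordinates). Camera axes: x right, y up, looking along -z (the intrinsics and any distortion apply to the point x, -y, -z); pixel columns grow to the right and rows downward; lengths in mm; the calibration is good to about 2 mm. A picture is of the moment at which its call begins.
- env.job_done(): hands the job in; it is judged then, once.
Trained networks look in the newest picture that a camera, given by its name, has taken for a name from the list of things; names that differ only in an ending like _2 or _b are one class to them, and where a whole thing is asked for, a point or a joint stands for the part that bears it (a point fixed in the world has none). Each returns a list of dicts, best first, with "score" (0 to 1); they miss things now and then, are a little off and sometimes report something else, mostly with a low value. They report only what shows in the picture. A call takes as long as a camera call. They do not tell look-alikes from the thing itself.
- env.recognise(camera, thing): "location" ([column, row] in pixels, amid what is visible of it).
The state is a dict: "t": time; "joints": joint angles; "qvel": joint speeds; "tau": joint torques, N m; "eef_pos": TCP position; "tcp_rot": TCP orientation; "ft_force": force on the tool from outside, world axes, zero at the start; "moment": the same for the moment, N m; "opening": opening from 0.0 (shut) to 1.0 (fully open); "grip_force": force on a finger pad.
Only numpy, scipy, OpenCV 4.12 (cv2) and the standard library are available. Lean on these libraries where they do the work, as an engineer would, in place of code of your own. Each camera call takes 0.05 s, during which the arm holds its last target. There are 200 camera calls.

## Working session

There is one attempt and no reset: what is moved stays moved. The work goes in short steps, Python scripts to look and compute and a tool call to move; the robot and the scene stay as the last step left them, time stands still between calls to the robot, and variables do not carry over. Pictures are saved under pics/ and viewed, at most 13 in all, crops included, and the job is handed in when it is done.

Besides the shell and the picture viewer there is one more tool, called by a JSON object that holds its "api" and its "payload", one argument or row to a line. jog_arm: Moves the arm, as the interface text tells. Its arguments: {"type":"object","properties":{"motion":{"type":"array"}},"required":["motion"]}

```bash
mkdir -p pics; ls; cat > h.py <<'E'
import numpy as np, cv2
from cell import env
def shot(n,f=None):
    c=env.read_camera(n)
    if f: cv2.imwrite('pics/'+f,c['color'][:,:,::-1])
    return c
def px(c,u,v,z=None):
    "pixel -> world; by depth map or on plane z"
    K=c['camera_matrix'];T=np.linalg.inv(c['world_to_cam'])
    d=np.array([(u-K[0,2])/K[0,0],-(v-K[1,2])/K[1,1],-1.])
    if z is None:
        return (T@np.append(d*c['z_map'][int(round(v)),int(round(u))],1))[:3]
    r=T[:3,:3]@d;o=T[:3,3]
    return o+r*(z-o[2])/r[2]
def cloud(c):
    K=c['camera_matrix'];T=np.linalg.inv(c['world_to_cam']);z=c['z_map']
    v,u=np.mgrid[:480,:640]
    p=np.stack([(u-K[0,2])/K[0,0]*z,-(v-K[1,2])/K[1,1]*z,-z,np.ones_like(z)],-1)
    return (p@T.T)[...,:3]
E
cat > a.py <<'E'
from h import *
np.set_printoptions(precision=1,suppress=True)
s=env.state();print(s['t'],s['eef_pos'],s['tcp_rot'])
for n in ('top','scene'):
    c=shot(n,n+'0.png');print(n,np.linalg.inv(c['world_to_cam'])[:3,3])
    for t in ('reactor','cover','shaft','shaft_hub','shaft_stand','upper_bush','lower_bush','bottle_r0','bottle_r1','bottle_r2','tape_roll'):
        for r in env.recognise(n,t)[:4]:
            u,v=r['location'];print(t,round(r['score'],2),[round(u),round(v)],px(c,u,v))
E
python3 a.py
```

```text
pics
0.0 [272.2 562.4 291.6] [-3.1 -0.   2.7]
top [ 353.6   16.2 1298.2]
reactor 0.95 [295, 248] [509.6  58.6  60. ]
reactor 0.6 [465, 224] [ 540.9 -300.7  154.4]
cover 0.82 [201, 270] [469.1 273.3  33.3]
cover 0.63 [370, 243] [ 525.7 -118.1   -2.4]
cover 0.57 [298, 302] [392.6  53.7   9.2]
shaft 0.66 [465, 225] [ 539.  -301.1  155.2]
shaft 0.22 [294, 243] [527.5  60.1  17.9]
shaft_stand 0.94 [444, 234] [ 537.5 -279.7   50.9]
upper_bush 0.65 [367, 242] [ 529.7 -109.3   -0.3]
upper_bush 0.57 [201, 270] [468.7 272.4  33.2]
lower_bush 0.84 [295, 249] [509.7  58.4  54.1]
bottle_r0 0.72 [331, 182] [658.9 -25.8  62.3]
bottle_r0 0.68 [304, 182] [661.9  33.8  59.4]
bottle_r0 0.55 [361, 182] [659.3 -94.6  60.5]
bottle_r1 0.72 [331, 182] [658.9 -25.8  62.3]
bottle_r1 0.68 [304, 182] [661.9  33.8  59.4]
bottle_r1 0.55 [361, 182] [659.3 -94.6  60.5]
bottle_r2 0.72 [331, 182] [658.9 -25.8  62.3]
bottle_r2 0.68 [304, 182] [661.9  33.8  59.4]
bottle_r2 0.55 [361, 182] [659.3 -94.6  60.5]
tape_roll 0.89 [210, 208] [617.8 258.8   4.1]
tape_roll 0.49 [202, 270] [466.5 267.7  42. ]
scene [ 122.6 -571.1
[... 286 characters left out ...]
d 0.82 [421, 360] [ 522.6 -298.3   47.2]
upper_bush 0.78 [360, 301] [ 518.5 -121.6   25.3]
upper_bush 0.74 [308, 243] [489.   24.3  87. ]
upper_bush 0.63 [241, 204] [454.3 261.2  15.2]
lower_bush 0.75 [303, 241] [482.2  33.3  88. ]
bottle_r0 0.96 [408, 256] [ 656.2 -105.8   52.9]
bottle_r0 0.79 [390, 241] [658.6 -41.8  37.8]
bottle_r0 0.73 [369, 219] [657.3  30.2  41.6]
bottle_r1 0.96 [408, 256] [ 656.2 -105.8   52.9]
bottle_r1 0.79 [390, 241] [658.6 -41.8  37.8]
bottle_r1 0.73 [369, 219] [657.3  30.2  41.6]
bottle_r2 0.96 [408, 256] [ 656.2 -105.8   52.9]
bottle_r2 0.79 [390, 241] [658.6 -41.8  37.8]
bottle_r2 0.73 [369, 219] [657.3  30.2  41.6]
tape_roll 0.57 [300, 181] [617.5 257.3  -1.9]
```

View pics/top0.png

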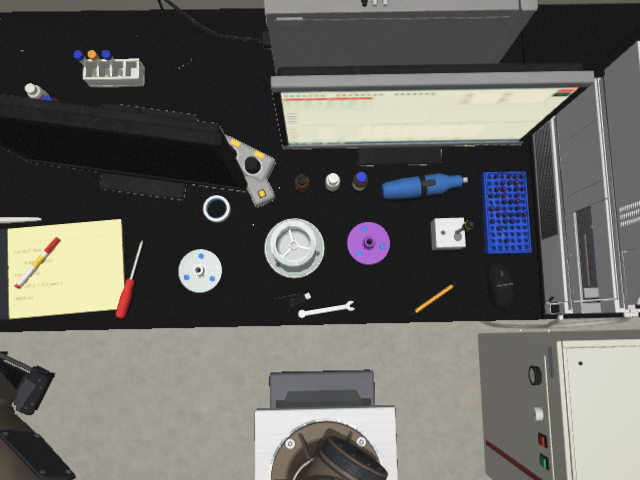

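View pics/scene0.png

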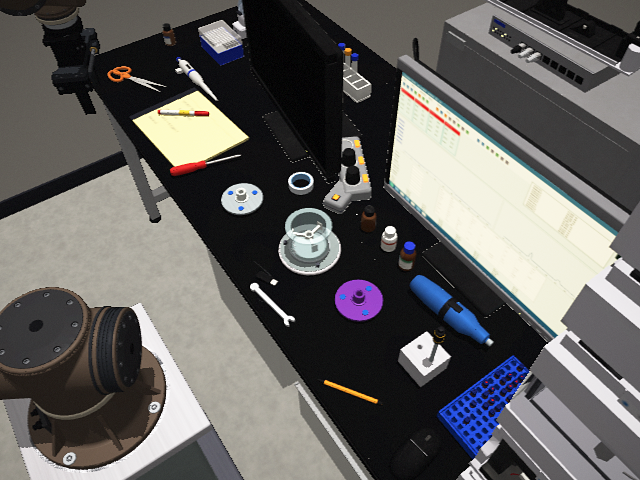

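The steel and white cover with blue dots is at top-view (201,270), scene-view (241,198). The purple one at (370,243) is the look-alike. The vessel is at top-view (295,248). The shaft stands in its stand at (450,232), with the hub at (465,225).

```bash
cat >> h.py <<'E'
from scipy.spatial.transform import Rotation as Rn
np.set_printoptions(precision=2,suppress=True)
def go(p,yaw=None):
    s=env.state();R=Rn.from_euler('xyz',s['tcp_rot'])
    d=R.inv().apply(np.array(p)-s['eef_pos'])
    print('t',round(s['t'],2),'eef',np.array(s['eef_pos']),'rot',np.array(s['tcp_rot']),'tool delta',d)
    rv=(R.inv()*Rn.from_euler('xyz',[np.pi,0,s['tcp_rot'][2] if yaw is None else yaw])).as_rotvec()
    print(' level/yaw rotvec deg',np.degrees(rv))
def circ(x,y):
    A=np.c_[x,y,np.ones_like(x)];a=np.linalg.lstsq(A,x*x+y*y,rcond=None)[0]
    c=a[:2]/2;return c,np.sqrt(a[2]+c@c)
E
python3 - <<'E'
from h import *
go([455,272,280])
c=env.read_camera('wrist');T=np.linalg.inv(c['world_to_cam']);print(T,c['camera_matrix'])
E
```

```text
t 1.2 eef [272.3  562.58 292.27] rot [3.14 0.   2.69] tool delta [-291.05 -181.95   12.25]
 level/yaw rotvec deg [0.01 0.   0.  ]
[[  0.44  -0.87  -0.24 204.54]
 [  0.9    0.42   0.12 596.35]
 [  0.    -0.27   0.96 385.5 ]
 [  0.     0.     0.     1.  ]] [[422.51   0.   327.32]
 [  0.   422.51 237.28]
 [  0.     0.     1.  ]]
```

{"api": "jog_arm", "payload": {
  "motion": [
    [0,0,0,-30,-20,2,95],
    [0,0,0,-50,-30,2,95],
    [0,0,0,-50,-30,2,70],
    [0,0,0,-50,-30,2,60],
    [0,0,0,-50,-30,2,60],
    [0,0,0,-40,-27,2,60],
    [0,0,0,-21,-15,0,60],
    [0,0,0,0,0,0,60],
    [0,0,0,0,0,0,60]
  ]
}}

```text
t: 2.38
eef_pos: [454.7, 272.5, 280.3]
tcp_rot: [3.141, -0.0, 2.691]
ft_force: [0.4, 0.3, 0.1]
opening: 0.632
grip_force: 0.0
```

```bash
python3 - <<'E'
from h import *
go([469,272,180])
c=shot('wrist','w1.png');P=cloud(c);np.savez('w1.npz',**c)
for t in ('cover','upper_bush','reactor','lower_bush'):
    for r in env.recognise('wrist',t)[:3]:
        u,v=r['location'];print(t,round(r['score'],2),[round(u),round(v)],px(c,u,v))
E
```

```text
t 2.38 eef [454.65 272.5  280.31] rot [ 3.14 -0.    2.69] tool delta [-13.14   5.77 100.31]
 level/yaw rotvec deg [ 0.02 -0.   -0.  ]
cover 0.75 [346, 216] [461.31 287.15  38.12]
cover 0.61 [40, 410] [511.5  -71.04  14.63]
upper_bush 0.85 [342, 216] [459.52 284.84  38.25]
upper_bush 0.53 [41, 414] [516.16 -73.29  14.41]
upper_bush 0.24 [165, 306] [470.28 100.02  15.53]
reactor 0.79 [165, 305] [468.98 101.47  15.76]
lower_bush 0.94 [167, 302] [468.08 102.91  14.08]
```

View pics/w1.png

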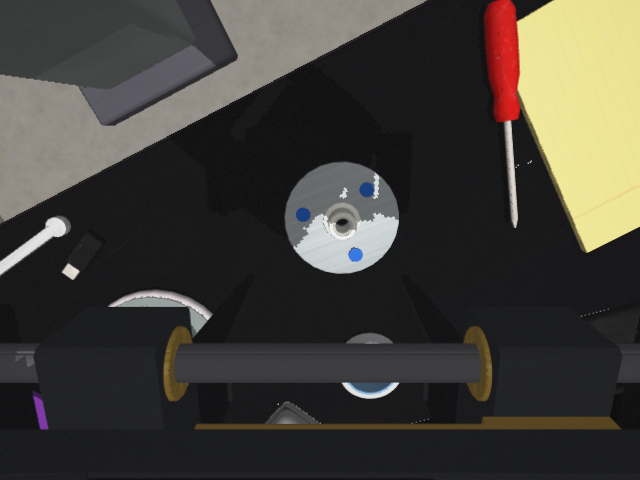

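The wrist view shows the cover disc centred near (342,218), just off the tool axis. The rest of the vessel is hidden by the gripper. I'll compare accurate centres from both cameras.

```bash
cat > b.py <<'E'
from h import *
def ell(c,z,seed,r,lo=None,thr=60):
    "centre on plane z of the outline of bright blob round seed pixel"
    g=c['color'].max(2);m=np.zeros(g.shape,np.uint8);cv2.circle(m,seed,r,1,-1)
    m=((g>thr)*m).astype(np.uint8);m=cv2.morphologyEx(m,cv2.MORPH_OPEN,np.ones((3,3)))
    k=max(cv2.findContours(m,0,1)[0],key=cv2.contourArea)
    h=cv2.convexHull(k)[:,0].astype(float)
    w=np.array([px(c,u,v,z)[:2] for u,v in h]);return circ(*w.T),cv2.contourArea(k)
t=shot('top');w=dict(np.load('w1.npz'))
print('cover top',ell(t,14,(200,271),30),'wrist',ell(w,14,(342,218),70))
print('base top',ell(t,14,(295,248),40))
P=cloud(t);q=P[(P[...,2]>85)&(P[...,2]<95)&(abs(P[...,1]-55)<70)&(abs(P[...,0]-510)<70)];print('rim pts',len(q),q.mean(0) if len(q) else '')
q=P[(P[...,2]>8)&(P[...,2]<20)&(abs(P[...,1]-55)<80)&(abs(P[...,0]-510)<80)]
print(len(q),q.min(0),q.max(0))
q=P[(P[...,2]>100)&(P[...,2]<170)&(abs(P[...,1]+300)<40)&(abs(P[...,0]-530)<40)];print('hub',q.mean(0),q.max(0),q.min(0))
q=P[(P[...,2]>44)&(P[...,2]<56)&(abs(P[...,1]+285)<60)&(abs(P[...,0]-530)<60)];print('stand',(q.min(0)+q.max(0))/2,q.max(0)-q.min(0))
E
python3 b.py
```

```text
cover top ((array([466.43, 285.56]), np.float64(61.77432634010952)), 415.0) wrist ((array([467.5 , 281.31]), np.float64(49.98052350540542)), 9920.5)
base top ((array([517.63,  61.71]), np.float64(70.49040307149265)), 2817.0)
rim pts 679 [518.48  60.95  90.86]
1236 [434.44 -11.23   8.06] [588.89 129.07  20.  ]
hub [ 538.02 -306.1   150.6 ] [ 547.78 -299.96  169.5 ] [ 530.34 -315.85  100.39]
stand [ 540.85 -293.25   49.99] [66.1  67.97 11.91]
```

```bash
cat > c.py <<'E'
from h import *
import h
exec(open('b.py').read().split("t=shot")[0])
t=shot('top');t['color']=cv2.imread('pics/top0.png')[:,:,::-1]
print('cover top0',ell(t,14,(200,271),30))
w=dict(np.load('w1.npz'))
K=w['camera_matrix']
for z in (14,38):
    p=w['world_to_cam']@[467.5,281.3,z,1];print(z,K[0,2]+K[0,0]*p[0]/-p[2],K[1,2]+K[1,1]*p[1]/p[2])
go([467.5,281.3,150])
E
python3 c.py
```

```text
cover top0 ((array([469.35, 279.71]), np.float64(50.81132079433901)), 1483.5)
14 341.3689941464502 219.52828459281506
38 342.3433086845846 226.16397462809297
t 2.73 eef [454.67 272.44 280.22] rot [ 3.14 -0.    2.69] tool delta [ -7.7   13.55 130.23]
 level/yaw rotvec deg [ 0. -0. -0.]
```

{"api": "jog_arm", "payload": {
  "motion": [
    [0,0,0,-4,6,20,60],
    [0,0,0,-4,7,40,60],
    [0,0,0,0,0,45,60],
    [0,0,0,0,0,35,60],
    [0,0,0,0,0,15,60],
    [0,0,0,0,0,0,60],
    [0,0,0,0,0,0,60]
  ]
}}

```text
t: 3.6
eef_pos: [468.2, 280.5, 126.5]
tcp_rot: [3.14, 0.001, 2.691]
ft_force: [-0.2, -0.5, 0.6]
opening: 0.632
grip_force: 0.0
```

```bash
python3 - <<'E'
exec(open('b.py').read().split("t=shot")[0])
c=shot('wrist','w2.png');np.savez('w2.npz',**c)
K=c['camera_matrix']
p=c['world_to_cam']@[468,281,14,1];u,v=K[0,2]+K[0,0]*p[0]/-p[2],K[1,2]+K[1,1]*p[1]/p[2];print(u,v)
print(ell(c,14,(int(u),int(v)),150))
go([468,281,95.5])
E
```

```text
325.64883004046374 271.17987360168877
((array([489.12, 271.06]), np.float64(70.97604298176323)), 34787.5)
t 3.65 eef [468.26 280.46 126.54] rot [3.14 0.   2.69] tool delta [ 0.51  0.32 31.04]
 level/yaw rotvec deg [0.1  0.08 0.  ]
```

View pics/w2.png

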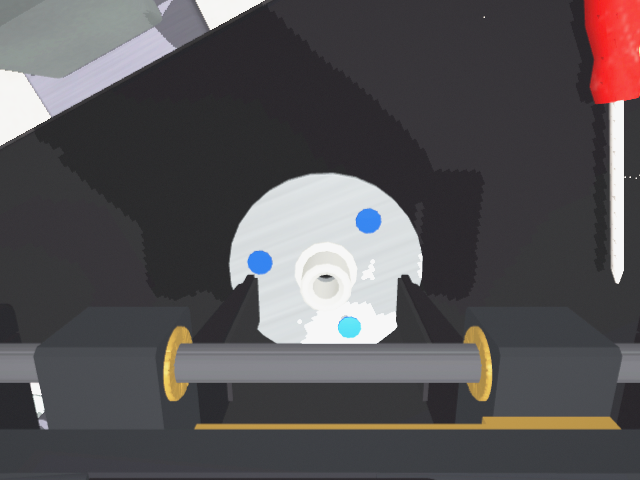

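The cover's white bush sits midway between the fingers, its mouth at about (326,286), so I'm going down to grip.

{"api": "jog_arm", "payload": {
  "motion": [
    [0,0,0,0.5,0,16,60],
    [0,0,0,0,0,11,60],
    [0,0,0,0,0,4,40],
    [0,0,0,0,0,0,15],
    [0,0,0,0,0,0,15],
    [0,0,0,0,0,0,15],
    [0,0,0,0,0,0,15],
    [0,0,0,0,0,0,15]
  ]
}}

```text
t: 4.65
eef_pos: [467.4, 280.5, 94.5]
tcp_rot: [3.141, 0.0, 2.691]
ft_force: [0.3, 0.3, 3.0]
opening: 0.25
grip_force: 30.0
```

```bash
python3 - <<'E'
from h import *
c=np.load('w2.npz');K=c['camera_matrix']
for z in (14,38):
  p=c['world_to_cam']@[468,281,z,1];print(K[0,2]+K[0,0]*p[0]/-p[2],K[1,2]+K[1,1]*p[1]/p[2])
go([468,281,220])
E
```

```text
325.64883004046374 271.17987360168877
325.5747724822166 289.11730784374396
t 4.65 eef [467.42 280.49  94.48] rot [3.14 0.   2.69] tool delta [  -0.34    0.77 -125.52]
 level/yaw rotvec deg [0.03 0.02 0.  ]
```

{"api": "jog_arm", "payload": {
  "motion": [
    [0,0,0,0,0,-10,15],
    [0,0,0,0,0,-25,15],
    [0,0,0,0,0,-40,15],
    [0,0,0,-15,-12,-45,15],
    [0,0,0,-35,-29,-35,15],
    [0,0,0,-40,-33,-10,15],
    [0,0,0,-40,-33,0,15],
    [0,0,0,-40,-33,0,15],
    [0,0,0,-28,-24,0,15],
    [0,0,0,-12,-10,0,15]
  ]
}}

```text
t: 5.9
eef_pos: [580.8, 30.6, 259.4]
tcp_rot: [-3.142, -0.0, 2.689]
ft_force: [-1.3, -0.9, -2.0]
opening: 0.251
grip_force: 30.0
```

{"api": "jog_arm", "payload": {
  "motion": [
    [0,0,0,0,0,0,15],
    [0,0,0,0,0,0,15]
  ]
}}

```text
t: 6.15
eef_pos: [580.0, 33.4, 259.3]
tcp_rot: [3.141, -0.0, 2.692]
ft_force: [-0.4, -0.4, -2.1]
opening: 0.254
grip_force: 30.0
```

```bash
python3 - <<'E'
from h import *
c=shot('wrist','w3.png');np.savez('w3.npz',**c)
go([517.6,61.7,210])
E
```

```text
t 6.2 eef [580.05  33.5  259.35] rot [ 3.14 -0.    2.69] tool delta [68.49 -1.75 49.38]
 level/yaw rotvec deg [ 0.01 -0.02 -0.  ]
```

View pics/w3.png

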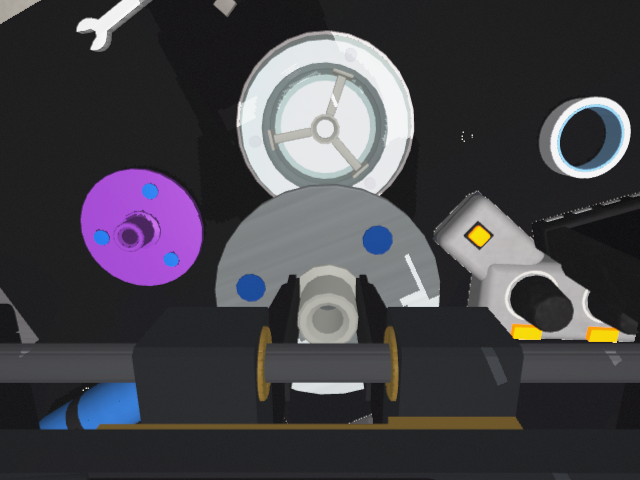

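The vessel is fully visible, with the lower bush mouth at (325,128). The held cover's bush mouth is at (327,319) and its disc outline is visible. Next I'll measure both in this view.

```bash
cat > d.py <<'E'
exec(open('b.py').read().split("t=shot")[0])
c=dict(np.load('w3.npz'));g=c['color'].astype(int)
def ray_edge(cen,r0,r1,angs,z,rise):
    gr=cv2.GaussianBlur(g.max(2).astype(np.float32),(3,3),0);W=[]
    for a in np.radians(angs):
        rr=np.arange(r0,r1,.5);u=cen[0]+rr*np.cos(a);v=cen[1]+rr*np.sin(a)
        p=cv2.remap(gr,u.astype(np.float32)[None],v.astype(np.float32)[None],1)[0]
        i=np.argmin(np.diff(p)) if not rise else np.argmax(np.diff(p));W.append(px(c,u[i],v[i],z)[:2])
    W=np.array(W);ce,r=circ(*W.T);e=abs(np.hypot(*(W-ce).T)-r);k=e<np.median(e)*2.5+.1
    return circ(*W[k].T),e[k].max()
print('base z14',ray_edge((325,120),75,110,range(-170,-10,5),14,False))
print('lower bush outer z61.5',ray_edge((325,128),8,18,range(0,360,10),61.5,False))
print('bush px',px(c,325,128,61.5))
print('cover disc z178.8',ray_edge((327,296),95,125,list(range(-160,-65,4)),178.8,True),ray_edge((327,296),95,125,list(range(-165,-125,3))+list(range(-55,-15,3)),178.8,False))
print('cover bush top',px(c,327.5,319,202.8))
E
python3 d.py
```

```text
base z14 ((array([516.34,  63.56]), np.float64(68.57219897294664)), np.float64(0.5720506111352535))
lower bush outer z61.5 ((array([516.16,  63.74]), np.float64(5.571485657779734)), np.float64(0.32518522502562774))
bush px [516.04  63.88  61.5 ]
cover disc z178.8 ((array([566.79,  39.98]), np.float64(37.34598507079234)), np.float64(2.3893238663043803)) ((array([580.  ,  34.54]), np.float64(49.57871173957696)), np.float64(0.32471508205199484))
cover bush top [579.29  34.95 202.8 ]
```

{"api": "jog_arm", "payload": {
  "motion": [
    [0,0,0,15,-0.5,0,15],
    [0,0,0,25,-0.5,5,15],
    [0,0,0,20,-0.5,20,15],
    [0,0,0,10.2,0,20,15],
    [0,0,0,0,0,15,15],
    [0,0,0,0,0,6,15],
    [0,0,0,0,0,0,15],
    [0,0,0,0,0,0,15]
  ]
}}

```text
t: 7.2
eef_pos: [517.1, 61.4, 193.6]
tcp_rot: [3.141, 0.001, 2.691]
ft_force: [0.2, 0.2, -1.9]
opening: 0.249
grip_force: 30.0
```

```bash
python3 - <<'E'
from h import *
go([516.2,62.8,176.5])
E
```

```text
t 7.2 eef [517.07  61.44 193.62] rot [3.14 0.   2.69] tool delta [ 1.38  0.84 17.12]
 level/yaw rotvec deg [0.02 0.04 0.  ]
```

{"api": "jog_arm", "payload": {
  "motion": [
    [0,0,0,1.4,0.8,3,15],
    [0,0,0,0,0,4,15],
    [0,0,0,0,0,3,15],
    [0,0,0,0,0,2,15],
    [0,0,0,0,0,2,15],
    [0,0,0,0,0,0,15],
    [0,0,0,0,0,0,15]
  ]
}}

```text
t: 8.07
eef_pos: [515.8, 62.9, 179.3]
tcp_rot: [3.141, 0.0, 2.691]
ft_force: [0.2, 0.3, -1.8]
opening: 0.254
grip_force: 30.0
```

```bash
python3 - <<'E'
from h import *
go([516.2,62.8,176.5])
E
```

```text
t 8.07 eef [515.83  62.87 179.3 ] rot [3.14 0.   2.69] tool delta [-0.36  0.1   2.8 ]
 level/yaw rotvec deg [0.01 0.01 0.  ]
```

No contact on the way in, so the spigot is inside. Next is the last 3 mm, slowly.

{"api": "jog_arm", "payload": {
  "motion": [
    [0,0,0,-0.3,0,1,15],
    [0,0,0,0,0,1,15],
    [0,0,0,0,0,0.7,15],
    [0,0,0,0,0,0.6,15],
    [0,0,0,0,0,0,15],
    [0,0,0,0,0,0,15]
  ]
}}

```text
t: 8.82
eef_pos: [516.1, 62.7, 176.5]
tcp_rot: [3.141, 0.0, 2.691]
ft_force: [-2.6, 0.1, 6.0]
opening: 0.248
grip_force: 30.0
```

{"api": "jog_arm", "payload": {
  "motion": [
    [0,0,0,0,0,0,30],
    [0,0,0,0,0,0,45],
    [0,0,0,0,0,0,60],
    [0,0,0,0,0,0,60],
    [0,0,0,0,0,-10,60],
    [0,0,0,0,0,-30,60],
    [0,0,0,0,0,-45,60],
    [0,0,0,-10,0,-40,60],
    [0,0,0,0,0,0,60],
    [0,0,0,0,0,0,60]
  ]
}}

```text
t: 10.07
eef_pos: [524.6, 58.4, 300.7]
tcp_rot: [-3.142, -0.0, 2.691]
ft_force: [-0.2, 0.4, -0.2]
opening: 0.633
grip_force: 0.0
```

```bash
python3 - <<'E'
from h import *
go([540.9,-310,320])
c=shot('wrist','w4.png');np.savez('w4.npz',**c)
t=shot('scene','s4.png');K=t['camera_matrix']
E
```

```text
t 10.07 eef [524.61  58.4  300.66] rot [-3.14 -0.    2.69] tool delta [-175.2  -324.48  -19.39]
 level/yaw rotvec deg [-0.01 -0.03  0.  ]
```

View pics/w4.png

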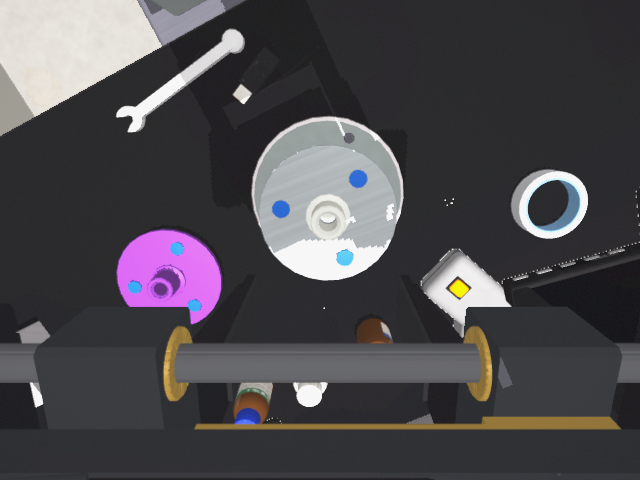

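The cover is on the vessel, its disc centred near (327,212) and its bush mouth at (327,218). I'll measure its seat and plan the move to the shaft.

```bash
cat > e.py <<'E'
from h import *
c=dict(np.load('w4.npz'));P=cloud(c);m=(abs(P[...,2]-96)<6)&(abs(P[...,0]-516)<60)&(abs(P[...,1]-63)<60)
q=P[m];A=np.c_[q[:,:2]-[516,63],np.ones(len(q))];s=np.linalg.lstsq(A,q[:,2],rcond=None)[0];print('plane',s,len(q))
k=cv2.convexHull(np.argwhere(m)[:,::-1].astype(np.int32))[:,0]
W=np.array([px(c,u,v,96)[:2] for u,v in k.astype(float)]);print('disc',circ(*W.T))
m=(abs(P[...,2]-120)<4)&(abs(P[...,0]-516)<20)&(abs(P[...,1]-63)<20)
k=cv2.convexHull(np.argwhere(m)[:,::-1].astype(np.int32))[:,0]
W=np.array([px(c,u,v,120)[:2] for u,v in k.astype(float)]);print('bush',m.sum(),circ(*W.T),P[m].mean(0))
E
python3 e.py
```

```text
plane [-0.    0.   96.91] 13568
disc (array([516.33,  64.  ]), np.float64(49.7575951290141))
bush 743 (array([516.03,  64.08]), np.float64(11.959778063576474)) [516.01  64.2  120.17]
```

```bash
python3 - <<'E'
from h import *
c=shot('top');P=cloud(c)
m=(P[...,2]>120)&(P[...,1]<-330)&(P[...,0]<680)&(P[...,0]>380)
q=P[m];print(len(q),q.max(0),q.min(0))
m=(P[...,2]>120)&(P[...,1]<-200)&(P[...,1]>-420)&(P[...,0]>570)
q=P[m];print(len(q),q.max(0),q.min(0))
print(env.state()['joints'])
E
```

```text
13161 [ 679.92 -507.72  446.76] [ 380.04 -598.53  120.01]
14126 [ 876.42 -200.01  439.29] [ 739.89 -419.91  120.06]
[-0.01  0.35  1.78  0.    1.01 -1.13]
```

{"api": "jog_arm", "payload": {
  "motion": [
    [0,0,0,-12,-22,-10,60],
    [0,0,0,-22,-42,-9,60],
    [0,0,0,-26,-49,0,60],
    [0,0,0,-26,-49,0,60],
    [0,0,0,-26,-49,0,60],
    [0,0,0,-26,-49,0,60],
    [0,0,0,-22,-39,0,60],
    [0,0,0,-12,-22,0,60],
    [0,0,0,0,0,0,60],
    [0,0,0,0,0,0,60]
  ]
}}

```text
t: 11.48
eef_pos: [540.1, -304.3, 319.7]
tcp_rot: [3.141, -0.001, 2.691]
ft_force: [-0.4, -0.7, -0.2]
opening: 0.628
grip_force: 0.0
```

```bash
python3 - <<'E'
from h import *
go([538,-306,320])
c=shot('wrist','w5.png');np.savez('w5.npz',**c);P=cloud(c)
m=(P[...,2]>158)&(P[...,2]<170)&(abs(P[...,0]-537)<30)&(abs(P[...,1]+306)<30)
print('pin',m.sum(),P[m].mean(0),P[m].max(0),P[m].min(0))
m=(abs(P[...,2]-50)<4)&(abs(P[...,0]-537)<60)&(abs(P[...,1]+296)<60);print('stand',m.sum(),cv2.minAreaRect(P[m][:,:2].astype(np.float32)))
for r in env.recognise('wrist','shaft_hub')[:2]: print(r)
E
```

```text
t 11.47 eef [ 540.06 -304.26  319.66] rot [ 3.14 -0.    2.69] tool delta [ 1.09 -2.46 -0.34]
 level/yaw rotvec deg [ 0.03 -0.05 -0.  ]
pin 471 [ 535.88 -306.5   162.72] [ 545.13 -299.02  168.44] [ 528.52 -315.39  158.01]
stand 4965 ((539.21044921875, -291.2666015625), (66.37995910644531, 66.03264617919922), 0.38049784302711487)
{'location': [318.3, 236.2], 'score': 0.71}
```

View pics/w5.png

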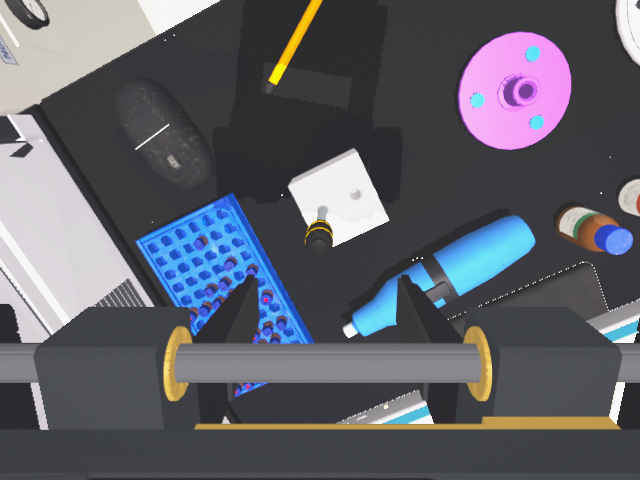

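The shaft's hub is at about (319,238), with the pin top at (319,243). The stand block is behind it and its empty bore is at (355,194). The way in for the fingers is clear.

```bash
python3 - <<'E'
from h import *
c=dict(np.load('w5.npz'));P=cloud(c)
print('bore',px(c,355,194,50))
g=c['color'][210:260,295:345].astype(int)
cv2.imwrite('pics/w5c.png',cv2.resize(c['color'][195:265,285:355,::-1],None,fx=8,fy=8,interpolation=0))
for z in (126,136,146,156,166):
    K=c['camera_matrix'];p=c['world_to_cam']@[539.2,-307.3,z,1];print(z,K[0,2]+K[0,0]*p[0]/-p[2],K[1,2]+K[1,1]*p[1]/p[2])
E
```

```text
bore [ 538.14 -275.2    50.  ]
126 321.1335928801833 233.1457006394712
136 320.946369457298 236.9190192448585
146 320.7461428730419 240.95440479663998
156 320.5315097369595 245.28014135903632
166 320.3008571707619 249.9287350339128
```

View pics/w5c.png

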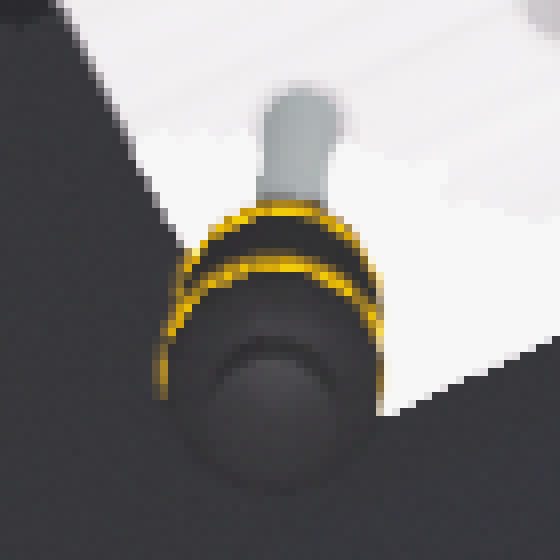

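{"api": "jog_arm", "payload": {
  "motion": [
    [0,0,0,1.5,-4.3,10,60],
    [0,0,0,0,0,25,60],
    [0,0,0,0,0,35,60],
    [0,0,0,0,0,28,60],
    [0,0,0,0,0,15,50],
    [0,0,0,0,0,6.7,40],
    [0,0,0,0,0,0,40],
    [0,0,0,0,0,0,40]
  ]
}}

```text
t: 12.58
eef_pos: [537.1, -308.8, 201.1]
tcp_rot: [-3.141, 0.001, 2.691]
ft_force: [0.1, 0.1, 0.7]
opening: 0.424
grip_force: 0.0
```

```bash
python3 - <<'E'
from h import *
go([536.8,-307.5,200])
E
```

```text
t 12.57 eef [ 537.06 -308.85  201.11] rot [-3.14  0.    2.69] tool delta [0.82 1.1  1.11]
 level/yaw rotvec deg [-0.01  0.08 -0.  ]
```

{"api": "jog_arm", "payload": {
  "motion": [
    [0,0,0,0.8,1,1,40],
    [0,0,0,0,0,0,25],
    [0,0,0,0,0,0,8],
    [0,0,0,0,0,0,8],
    [0,0,0,0,0,0,8],
    [0,0,0,0,0,0,8],
    [0,0,0,0,0,0,8]
  ]
}}

```text
t: 13.45
eef_pos: [536.6, -307.5, 199.3]
tcp_rot: [3.141, 0.0, 2.691]
ft_force: [0.3, 0.7, 0.7]
opening: 0.182
grip_force: 30.0
```

{"api": "jog_arm", "payload": {
  "motion": [
    [0,0,0,0,0,-6,8],
    [0,0,0,0,0,-15,8],
    [0,0,0,0,0,-25,8],
    [0,0,0,0,0,-35,8],
    [0,0,0,0,0,-35,8],
    [0,0,0,0,0,-18,8],
    [0,0,0,0,0,-6,8],
    [0,0,0,0,0,0,8],
    [0,0,0,0,0,0,8]
  ]
}}

```text
t: 14.58
eef_pos: [536.4, -307.3, 338.4]
tcp_rot: [3.141, -0.001, 2.691]
ft_force: [-0.4, -0.4, -1.4]
opening: 0.178
grip_force: 30.0
```

```bash
python3 - <<'E'
from h import *
s=env.state();go([516.2,63.8,s['eef_pos'][2]]);print(s['opening'],s['grip_force'],s['moment'])
c=shot('wrist','w6.png');np.savez('w6.npz',**c);P=cloud(c);e=np.array(s['eef_pos'])
for h in range(-192,-75,10):
    m=(abs(P[...,2]-e[2]-h)<5)&(np.hypot(P[...,0]-e[0],P[...,1]-e[1])<25)
    if m.sum(): print(h,m.sum(),np.median(P[m],0)-e)
cv2.imwrite('pics/w6c.png',cv2.resize(c['color'][200:300,270:380,::-1],None,fx=6,fy=6,interpolation=0))
E
```

```text
t 14.57 eef [ 536.35 -307.33  338.39] rot [ 3.14 -0.    2.69] tool delta [179.83 325.28   0.37]
 level/yaw rotvec deg [ 0.02 -0.08 -0.  ]
0.17757359591480235 29.99987483024597 [-0.02  0.02  0.02]
-182 30 [  -0.92    1.73 -181.03]
-172 47 [  -0.88    2.29 -172.22]
-162 53 [  -1.15    1.82 -162.12]
-152 57 [  -1.01    2.34 -151.45]
-142 67 [  -1.21    2.26 -141.43]
-132 68 [  -1.47    2.16 -131.84]
-122 79 [  -1.51    2.34 -121.7 ]
-112 94 [  -1.45    2.33 -112.05]
-102 113 [  -1.74    2.32 -102.05]
-92 117 [ -1.89   2.08 -91.99]
-82 9 [ -2.13   2.22 -86.3 ]
```

View pics/w6c.png

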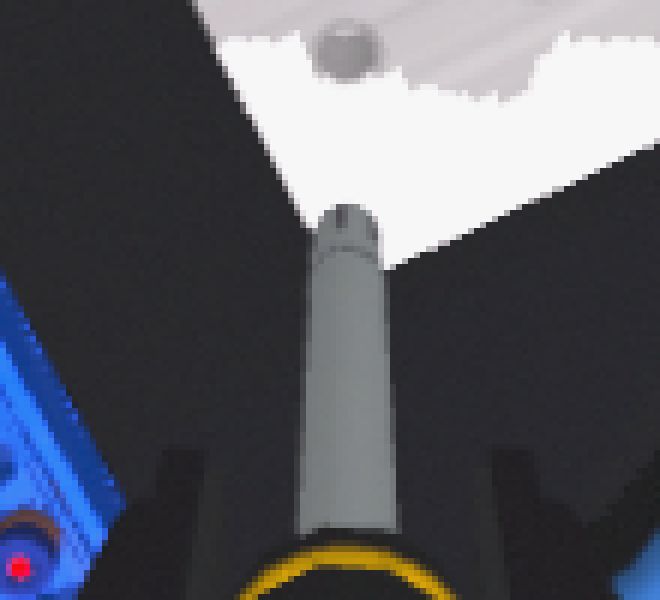

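{"api": "jog_arm", "payload": {
  "motion": [
    [0,0,0,8,14,0,8],
    [0,0,0,16,30,0,8],
    [0,0,0,24,43,0,8],
    [0,0,0,26,47,0,8],
    [0,0,0,26,47,0,8],
    [0,0,0,26,47,0,8],
    [0,0,0,24,43,0,8],
    [0,0,0,18,33,0,8],
    [0,0,0,9,16,0,8],
    [0,0.6,0,2.8,4,0,8]
  ]
}}

```text
t: 15.88
eef_pos: [515.5, 63.4, 339.2]
tcp_rot: [-3.142, -0.011, 2.692]
ft_force: [1.5, 0.2, -2.1]
opening: 0.181
grip_force: 30.0
```

{"api": "jog_arm", "payload": {
  "motion": [
    [0,0,0,0,0,0,8],
    [0,0,0,0,0,0,8],
    [0,0,0,0,0,0,8]
  ]
}}

```text
t: 16.25
eef_pos: [515.9, 61.8, 339.2]
tcp_rot: [3.142, -0.01, 2.69]
ft_force: [0.2, 0.8, -0.8]
opening: 0.183
grip_force: 30.0
```

```bash
cat > f.py <<'E'
from h import *
s=env.state();go([515.7,62.9,s['eef_pos'][2]]);print(s['opening'],s['grip_force'],s['ft_force'])
c=shot('wrist','w7.png');np.savez('w7.npz',**c);P=cloud(c);e=np.array(s['eef_pos'])
tx=np.array([-.9,.4355]);ty=np.array([.4355,.9])
for h in range(-182,-85,15):
    m=(abs(P[...,2]-e[2]-h)<7)&(np.hypot(P[...,0]-e[0],P[...,1]-e[1])<8)
    q=np.median(P[m],0)[:2]
    if m.sum(): print(h,m.sum(),'axis',q-3.46*tx,'tool',(q-e[:2])@tx-3.46,(q-e[:2])@ty)
m=(abs(P[...,2]-97)<3)&(np.hypot(P[...,0]-516,P[...,1]-64)<60)
k=cv2.convexHull(np.argwhere(m)[:,::-1].astype(np.int32))[:,0]
W=np.array([px(c,u,v,96)[:2] for u,v in k.astype(float)]);print('disc',circ(*W.T))
cv2.imwrite('pics/w7c.png',cv2.resize(c['color'][170:310,250:400,::-1],None,fx=4,fy=4,interpolation=0))
E
python3 f.py
```

```text
t 16.25 eef [515.94  61.76 339.16] rot [ 3.14 -0.01  2.69] tool delta [0.71 0.92 0.01]
 level/yaw rotvec deg [ 0.  -0.6 -0. ]
0.18300904047727176 29.99979168176651 [ 0.2   0.85 -0.79]
-182 40 axis [516.66  63.09] tool -0.07220443974886193 1.5058700993442973
-167 69 axis [516.55  62.78] tool -0.11004972274365388 1.1824755887457248
-152 78 axis [516.6   63.07] tool -0.028404440298791744 1.46593839819913
-137 96 axis [516.69  63.04] tool -0.12483686889193057 1.473642601434875
-122 111 axis [516.56  63.02] tool -0.006011306022620566 1.3982438558881696
-107 144 axis [516.57  62.96] tool -0.041494251547700145 1.350775365369537
-92 152 axis [516.41  62.72] tool -0.008391800982935127 1.0639783017637163
disc (array([516.35,  64.04]), np.float64(49.75312576893073))
```

View pics/w7c.png

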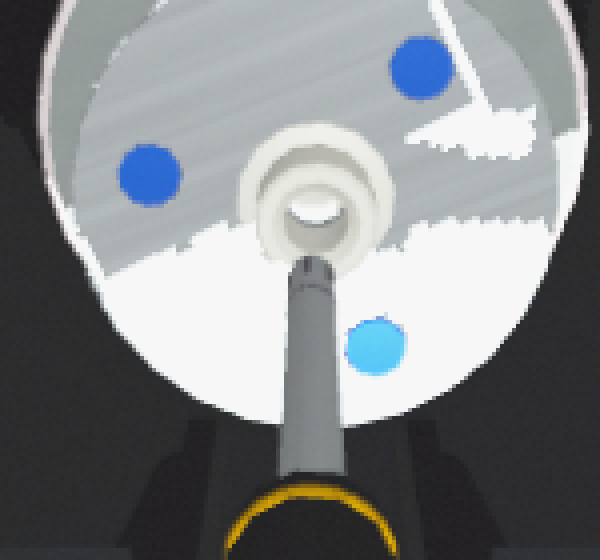

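The rod hangs vertically, its tip just above the bush mouth and about 1 mm off. I'll correct that and lower it slowly.

{"api": "jog_arm", "payload": {
  "motion": [
    [0,0,0,0.7,0.8,0,8],
    [0,0,0,0,0,4,8],
    [0,0,0,0,0,7,8],
    [0,0,0,-0.1,0,7,8],
    [0,0,0,-0.1,0,5,8],
    [0,0,0,0,0,2,8],
    [0,0,0,0,0,0,8],
    [0,0,0,0,0,0,8]
  ]
}}

```text
t: 17.3
eef_pos: [515.6, 63.6, 314.4]
tcp_rot: [3.141, -0.01, 2.691]
ft_force: [0.0, 0.4, -1.2]
opening: 0.182
grip_force: 30.0
```

```bash
sed -i 's/w7/w8/g' f.py; python3 f.py
```

```text
t 17.3 eef [515.58  63.58 314.43] rot [ 3.14 -0.01  2.69] tool delta [-0.4  -0.56 -0.  ]
 level/yaw rotvec deg [ 0.02 -0.58 -0.  ]
0.1816675504829506 29.999848008155823 [ 0.03  0.43 -1.25]
-182 39 axis [516.31  64.92] tool -0.07309601146592826 1.529731014284375
-167 70 axis [516.31  64.77] tool -0.14394816130000887 1.3916722938982244
-152 79 axis [516.39  64.84] tool -0.18507024017230744 1.4848899771398163
-137 98 axis [516.37  64.88] tool -0.14306273323292684 1.511859342093714
-122 111 axis [516.22  64.54] tool -0.15998194392895826 1.1419306333366634
-107 138 axis [516.29  64.86] tool -0.0780069016053635 1.4624353288504823
-92 150 axis [516.1   64.74] tool 0.037564299212716534 1.2671252803105137
disc (array([516.34,  64.02]), np.float64(49.76421684787459))
```

{"api": "jog_arm", "payload": {
  "motion": [
    [0,0,0,-0.3,-0.6,0,8],
    [0,0,0,0,0,3,8],
    [0,0,0,0,0,4,8],
    [0,0,0,-0.1,0,5,8],
    [0,0,0,0,0,5,8],
    [0,0,0,-0.1,0,4,8],
    [0,0,0,0,0,2,8],
    [0,0,0,0,0,0,8]
  ]
}}

```text
t: 18.35
eef_pos: [515.5, 62.9, 291.1]
tcp_rot: [-3.142, -0.011, 2.691]
ft_force: [-0.1, 0.5, -0.8]
opening: 0.184
grip_force: 30.0
```

```bash
sed -i 's/w8/w9/g' f.py; python3 f.py
```

```text
t 18.35 eef [515.47  62.89 291.12] rot [-3.14 -0.01  2.69] tool delta [-0.2   0.11 -0.  ]
 level/yaw rotvec deg [-0.   -0.61  0.  ]
0.1842666723881276 29.999878406524658 [-0.14  0.53 -0.76]
-182 64 axis [518.82  63.46] tool -2.7707834768874795 1.976972706196302
-167 224 axis [516.15  61.11] tool -1.391595056064323 -1.3064495122542261
-152 81 axis [516.2   64.25] tool -0.06346164473066374 1.5463221866339736
-137 98 axis [516.14  64.17] tool -0.051322549649582605 1.4423011086656297
-122 120 axis [516.1   63.91] tool -0.12687029317639764 1.1991791268250398
-107 140 axis [516.16  64.09] tool -0.10584744229422371 1.3800183594646935
-92 152 axis [516.02  64.01] tool -0.011597638202681004 1.2452615918693979
disc (array([516.33,  64.  ]), np.float64(49.74989072127778))
```

View pics/w9c.png

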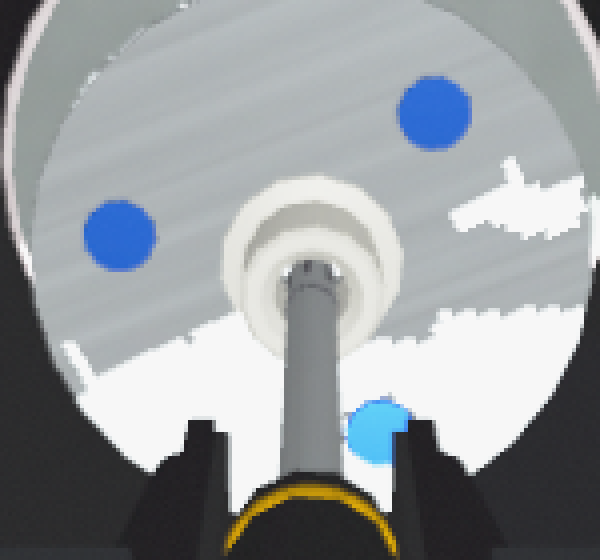

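The rod tip is centred in the guide bush mouth with clear margin all round, so I'm continuing down.

{"api": "jog_arm", "payload": {
  "motion": [
    [0,0,0,0,0,4,8],
    [0,0,0,-0.1,0,5,8],
    [0,0,0,0,0,6,8],
    [0,0,0,-0.1,0,6,8],
    [0,0,0,0,0,4,8],
    [0,0,0,-0.1,0,2,8],
    [0,0,0,0,0,0,8]
  ]
}}

```text
t: 19.27
eef_pos: [515.5, 62.9, 264.2]
tcp_rot: [3.142, -0.011, 2.691]
ft_force: [0.7, 0.2, -0.6]
opening: 0.182
grip_force: 30.0
```

```bash
sed -i 's/w9/w10/g' f.py; python3 f.py
```

```text
t 19.27 eef [515.52  62.89 264.16] rot [ 3.14 -0.01  2.69] tool delta [-0.16  0.09 -0.  ]
 level/yaw rotvec deg [ 0.   -0.61 -0.  ]
0.18249044946062368 29.99983459711075 [ 0.7   0.18 -0.59]
-167 27 axis [523.96  64.08] tool -7.074345146271165 4.753139988688906
-152 164 axis [518.03  63.65] tool -1.9269456547923467 1.7847782113204493
-137 159 axis [516.07  61.96] tool -0.8994312375176032 -0.5956409516845301
-122 115 axis [515.92  63.89] tool 0.07786451641946579 1.0777912157402156
-107 143 axis [516.    64.02] tool 0.05628377738567725 1.2303874195087654
-92 150 axis [515.94  64.04] tool 0.12417861765545002 1.217399157364026
disc (array([516.28,  64.  ]), np.float64(49.75253206341823))
  return _methods._mean(a, axis=axis, dtype=dtype,
  ret = um.true_divide(
```

Aligned and free of contact, with the tip at about z 75. Now slowly into the lower bush, about 16 mm first.

{"api": "jog_arm", "payload": {
  "motion": [
    [0,0,0,0,0,3,8],
    [0,0,0,0,0,4,8],
    [0,0,0,-0.1,0,4,8],
    [0,0,0,0,0,3,8],
    [0,0,0,0,0,3,8],
    [0,0,0,0,0,1,8],
    [0,0,0,0,0,0,8]
  ]
}}

```text
t: 20.2
eef_pos: [515.4, 62.9, 246.2]
tcp_rot: [3.142, -0.011, 2.691]
ft_force: [0.6, -0.9, -0.7]
opening: 0.182
grip_force: 30.0
```

{"api": "jog_arm", "payload": {
  "motion": [
    [0,0,0,0,0,3,8],
    [0,0,0,-0.1,0,4,8],
    [0,0,0,0,0,5,8],
    [0,0,0,-0.1,0,5,8],
    [0,0,0,0,0,4,8],
    [0,0,0,0,0,1.5,8],
    [0,0,0,0,0,0,8],
    [0,0,0,0,0,0,8],
    [0,0,0,0,0,0,8],
    [0,0,0,0,0,0,8]
  ]
}}

```text
t: 21.45
eef_pos: [515.4, 63.0, 223.8]
tcp_rot: [3.141, -0.01, 2.691]
ft_force: [-0.6, -0.1, -0.3]
opening: 0.184
grip_force: 30.0
```

```bash
sed -i 's/w10/w11/g' f.py; python3 f.py 2>/dev/null; python3 -c "
from h import *
c=shot('scene');cv2.imwrite('pics/s11.png',cv2.resize(c['color'][170:300,240:380,::-1],None,fx=4,fy=4))"
```

```text
t 21.45 eef [515.41  62.96 223.83] rot [ 3.14 -0.01  2.69] tool delta [-0.29  0.07 -0.  ]
 level/yaw rotvec deg [ 0.01 -0.59 -0.  ]
0.18446237611981026 29.99976396560669 [-0.65 -0.11 -0.33]
-137 1 axis [521.68  56.57] tool -8.420736141830659 -3.022441394829729
-122 42 axis [522.76  64.46] tool -5.961182718061929 4.540583233367192
-107 415 axis [516.44  62.06] tool -1.3179506310883662 -0.3721964306032435
-92 151 axis [515.91  64.14] tool 0.06716485111549719 1.2771926674682343
disc (array([516.15,  63.98]), np.float64(49.72280769263822))
```

View pics/s11.png

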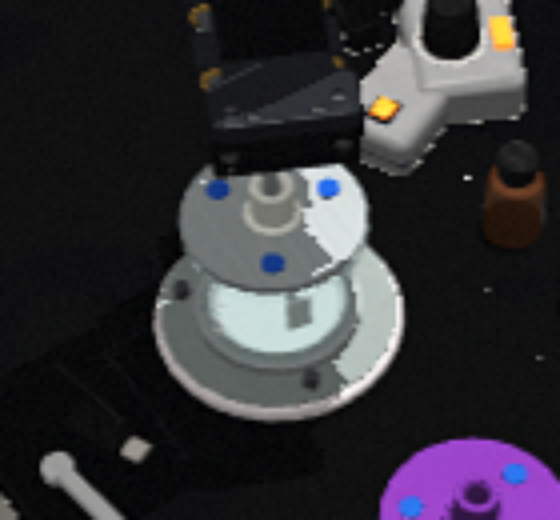

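The cover sits level on the vessel and the hub is held over the bush, with no contact force and the tip at about z 34. Handing in.

```bash
python3 -c "
from cell import env
print(env.job_done())"
```

```text
the job is handed in; nothing more can be done
None
```

I handed the job in at about 21.5 s; no verdict came back. The cover sits level on the rim and is let go. The shaft is held upright through both bushes with a 30 N grip, its end worked out from the arm's height at about 14 mm above the glass floor.

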